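# Find the loose hand-hole bolt on a boiler header and hold its cap open

### The arm

A 7-joint arm with a two-finger parallel gripper is mounted at the origin on the work surface. World frame = base frame: x ahead of the robot, y to its left, z up, the work surface at z = 0. Lengths are in m, angles in rad, forces in N, time in s.
With the tool pointing down it reaches from about 0.4 to 0.85 m from the base axis. Payload 4.5 kg.
Tool frame: the origin (TCP) lies at the very end of the fingers, on their centre line; the grasp point (between the pads) lies 19 mm behind it; z points along the fingers, y is the direction in which the jaws open and shut (so a half turn about z gives the same grasp; the last joint's range is limited). The gripper opens to 88 mm and grips with 3 to 60 N. Pads are 18 mm wide; open, the fingers measure 123 mm over their backs; the gripper's body (75 mm by 187 mm) begins 45 mm behind the grasp point.
Start: joints at [1.325, 0.689, -0.195, 1.565, 0.157, 0.902, -0.215], TCP at [0.173, -0.601, 0.2] pointing down, gripper open.
Joint ranges: [-3.01, 3.01], [-0.46, 2.08], [-1.47, 1.51], [0.13, 2.56], [-1, 4.14], [0.04, 2.09], [-2.66, 2.66]. Speed limits (rad/s): [2.57, 2.57, 3.14, 3.14, 3.14, 3.14, 3.14].

### API

Orientations are given as a unit quaternion [x, y, z, w].
In Python, from plant import telemetry, imaging, r gives the robot as it stands.
- The arm moves only by the shell command python3 -m creep 'ROWS' [FORCE]. ROWS is JSON, a list of rows, each a list of 5 numbers: the closure in counts, from 0 (fully open) to 255 (shut), then the shift along the tool's x, y, z in m, then the turn about the tool's z in degrees. In form: [[fingers, x, y, z, yaw], ...]. A call has 1 to 10 rows; each row is the pose to reach, as a shift and turn from the pose commanded when the call began, along the tool's axes at that moment; what a row does not reach only later rows make up. A row lasts 1/8 s, in which the tool goes at most 62.5 mm and 10.7 degrees, less where a joint would pass 70% of its speed; a pose out of reach is approached as far as the arm can. A call with a gripper value outside its range is refused whole. The fingers move at their own pace and stop on an object; FORCE is the grip in N (left out, the last holds). Time passes only in rows, so rows that repeat a pose let the fingers close. It gives the time, the measured TCP pose, the force and the opening at its end, in the units of the state.
- telemetry.get_state(): the state, without advancing time (a new reading comes with each control period).
- imaging.snapshot(name): name is "side" or "top" or "wrist"; returns a dict with "image" (420x560x3 uint8, blue, green, red), "camera_matrix" (3x3 intrinsics, pixels), "R" (3x3) and "t" (3): a world point X has camera coordinates R X + t; the wrist camera has in their place "hand_eye" (4x4, takes a point from camera to tool coordinates, whose origin is the TCP and whose axes are the flange's). Camera axes: x right, y down, z forward; pixel columns grow to the right and rows downward; lengths in m; the calibration is good to about 2 mm. A picture is of the moment at which its call begins: read the wrist's pose just before it. There is no depth.
- r.finish_job(): hands the job in, once; it reports no verdict.
Trained networks look in a picture, given as the dict that the camera call returned (one of the last four; its "shot" number tells which), for a name from the list of things; names that differ only in an ending like _2 or _b are one class to them, and where a whole thing is asked for, a point or a joint stands for the part that bears it (a point fixed in the world has none). Each returns a list of dicts, best first, with "score" (0 to 1); they miss things now and then, are a little off and sometimes report something else, mostly with a low value. They report only what shows in the picture. A call takes as long as a camera call.
- imaging.boxes_of(picture, target): "rect" ([left, top, right, bottom] in pixels, round what is visible of it).
- imaging.trace(picture, target): "pixels" (420x560 bool, what is visible of it) and "rect" ([left, top, right, bottom] in pixels, round what is visible of it).
- imaging.place_of(picture, target): "location" ([row, column] in pixels: a listed point, or the origin of a listed thing).
The state is a dict: "clock": time; "q": joint angles; "qd": joint speeds; "joint_torque": joint torques, N m; "tool_pos": TCP position; "eef_rot": TCP orientation; "contact_force": force on the tool from outside, world axes, zero at the start; "moment": the same for the moment, N m; "opening": opening from 0.0 (shut) to 1.0 (fully open).
Only numpy, scipy, OpenCV 4.12 (cv2) and the standard library are available. Lean on these libraries where they do the work, as an engineer would, in place of code of your own. Each camera call takes 0.05 s, during which the arm holds its last target.

### The job

On the boiler header on the bench, first set the vent valve's lever to half open (45 degrees between in line with the pipe and across it). Then tap the three bolt heads gently, one after another, until you find the loose one, which sinks under the tap while the tight ones stay firm; lift the cap of that bolt (each has an upright lug to take it by) open by about 40 degrees and finish while still holding it there with the fingers. Leave the valve at half open, the other two caps shut and everything else on the bench where it lies.

Things in the scene. Friction and masses are not known exactly. Their poses are not given: they have to be found in the camera images.
- header: boiler header lying on the bench: hollow bright-metal block 96 x 270 mm, its flat deck 66 mm above the bench; origin on the bench under the middle cap's bolt. Own x points to the back (the caps' hinge side), own y along the row towards the pipe and vent valve, z up. It is fixed to the bench. All positions 'along x/y' below are in its frame
- cap_a (a joint): hinge of cap a, next to the valve (y = +85 mm): dark steel plate 64 mm wide, 8 mm thick, closed top 74 mm above the bench, hinged at the back. 0 = shut, grows to 1.15 rad as the front swings up; it falls shut when let go. The hinge line runs along y, 74 mm above the bench, 102 mm behind the lug's grip point (x = +47 mm). A cap whose bolt is tight cannot be opened; weight about 0.3 kg with the bolt
- cap_a_lug (a point): grip point on cap a's lug, an upright dark fin at the cap's front, overhanging the block's front face: 12 mm thick along y, 26 mm long along x, its top 38 mm above the cap plate and 112 mm above the bench when shut. The point is in the middle of its thickness and length, 10 mm below its top (28 mm above the plate, 102 mm above the bench when shut)
- bolt_a (a joint): how far bolt a (through cap a) is pushed down, m. 0 = standing up at its normal height (all three look alike), at most 0.006. A tight bolt yields at most about 1.5 mm; the loose one sinks the full 6 mm against a weak spring (1 to 4 N) and comes back up
- bolt_a_top (a point): centre of the top face of bolt a's hexagon head (27 mm across corners), 93 mm above the bench, 55 mm behind its lug's grip point; the cap plate is 19 mm below
- cap_b (a joint): hinge of cap b, the middle one (y = 0): dark steel plate 64 mm wide, 8 mm thick, closed top 74 mm above the bench, hinged at the back. 0 = shut, grows to 1.15 rad as the front swings up; it falls shut when let go. The hinge line runs along y, 74 mm above the bench, 102 mm behind the lug's grip point (x = +47 mm). A cap whose bolt is tight cannot be opened; weight about 0.3 kg with the bolt
- cap_b_lug (a point): grip point on cap b's lug, an upright dark fin at the cap's front, overhanging the block's front face: 12 mm thick along y, 26 mm long along x, its top 38 mm above the cap plate and 112 mm above the bench when shut. The point is in the middle of its thickness and length, 10 mm below its top (28 mm above the plate, 102 mm above the bench when shut)
- bolt_b (a joint): how far bolt b (through cap b) is pushed down, m. 0 = standing up at its normal height (all three look alike), at most 0.006. A tight bolt yields at most about 1.5 mm; the loose one sinks the full 6 mm against a weak spring (1 to 4 N) and comes back up
- bolt_b_top (a point): centre of the top face of bolt b's hexagon head (27 mm across corners), 93 mm above the bench, 55 mm behind its lug's grip point; the cap plate is 19 mm below
- cap_c (a joint): hinge of cap c, farthest from the valve (y = -85 mm): dark steel plate 64 mm wide, 8 mm thick, closed top 74 mm above the bench, hinged at the back. 0 = shut, grows to 1.15 rad as the front swings up; it falls shut when let go. The hinge line runs along y, 74 mm above the bench, 102 mm behind the lug's grip point (x = +47 mm). A cap whose bolt is tight cannot be opened; weight about 0.3 kg with the bolt
- cap_c_lug (a point): grip point on cap c's lug, an upright dark fin at the cap's front, overhanging the block's front face: 12 mm thick along y, 26 mm long along x, its top 38 mm above the cap plate and 112 mm above the bench when shut. The point is in the middle of its thickness and length, 10 mm below its top (28 mm above the plate, 102 mm above the bench when shut)
- bolt_c (a joint): how far bolt c (through cap c) is pushed down, m. 0 = standing up at its normal height (all three look alike), at most 0.006. A tight bolt yields at most about 1.5 mm; the loose one sinks the full 6 mm against a weak spring (1 to 4 N) and comes back up
- bolt_c_top (a point): centre of the top face of bolt c's hexagon head (27 mm across corners), 93 mm above the bench, 55 mm behind its lug's grip point; the cap plate is 19 mm below
- valve (a joint): vent valve lever angle: 0 = lever in line with the pipe, pointing away from the block (fully open), pi/2 = across the pipe, pointing to the front (shut); half open is pi/4. Stiff enough to stay where it is left (about 0.12 N m)
- valve_axis (a point): on the vertical axis of the lever, 82 mm above the bench; header frame x = 0, y = +200 mm. Seen from above, the value grows anticlockwise
- valve_grip (a point): middle of the lever's black rubber sleeve, 78 mm from the axis, 82 mm above the bench; sleeve 18 mm wide, 56 mm long, 24 mm tall (68 to 92 mm above the bench)
- spanner: bystander: spanner, 190 mm, lying in front of the block
- driver: bystander: screwdriver, 200 mm, lying behind the block
- flange: bystander: flat steel ring, 68 mm across, 10 mm thick, lying in front of the valve; origin at the centre of its underside
- jar: bystander: clear jar, 60 mm across, 85 mm tall, off the block's end away from the valve; origin at the centre of its underside
- mug: bystander: white mug, 80 mm across, 90 mm tall, behind the block; origin at the centre of its underside
- spray: bystander: white bottle, 60 mm across, 190 mm tall, behind the valve; origin at the centre of its underside
- tray: bystander: open grey parts tray, 90 x 130 x 30 mm, in front of the block's end away from the valve; origin at the centre of its underside

How it is judged:
On the way, in this order (a step that is already met when the one before it is completed fails the run):
1. the vent valve's lever is set to half open (value of joint valve between 0.645 and 0.925 rad), for 0.2 s.
2. the loose bolt's head has been tapped down (value of joint any of bolt_a, bolt_b, bolt_c above 0.0035 m), for 0.04 s.
At the end, for the whole second after the job is handed in: The fingers hold the loose bolt's cap still at 0.50 to 0.92 rad (29 to 53 degrees) open; the other two caps are shut (under 0.06 rad); the valve lever is at 45 +- 8 degrees (0.645 to 0.925 rad) (all of step 1 and ((value of joint cap_a between 0.5 and 0.92 rad and contact force between the fingers and cap_a above 0.3 N and velocity of joint cap_a between -0.15 and 0.15 rad/s and value of joint each of cap_b, cap_c below 0.06 rad) or (value of joint cap_b between 0.5 and 0.92 rad and contact force between the fingers and cap_b above 0.3 N and velocity of joint cap_b between -0.15 and 0.15 rad/s and value of joint each of cap_a, cap_c below 0.06 rad) or (value of joint cap_c between 0.5 and 0.92 rad and contact force between the fingers and cap_c above 0.3 N and velocity of joint cap_c between -0.15 and 0.15 rad/s and value of joint each of cap_a, cap_b below 0.06 rad))); the arm keeps its last pose, push and grip.
It fails at once if a bolt head is struck or pushed by the fingers with more than 70 N (contact force between the fingers and bolt_a above 70 N or contact force between the fingers and bolt_b above 70 N or contact force between the fingers and bolt_c above 70 N).
It fails at once if a bystander is moved by more than 40 mm (distance of any of spanner, driver, flange, jar, mug, spray, tray from where it was at the start of the episode above 0.04 m).
It also fails if it takes over 58 s, if anything falls off the work surface, if the arm or the gripper's body presses on something with over 40 N, if the wrist force passes 120 N, or if a joint passes its speed limit or range.

## Working session

There is one attempt and no reset: what is moved stays moved. The work goes in short steps, Python scripts to look and compute and a shell command to move; the robot and the scene stay as the last step left them, time stands still between calls to the robot, and variables do not carry over. Pictures are saved under pics/ and viewed, and the job is handed in when it is done.

```bash
ls; mkdir -p pics; python3 - <<'E'
from plant import telemetry, imaging, r
import cv2
s=telemetry.get_state()
for k in s: print(k,s[k])
for n in ("side","top","wrist"):
    p=imaging.snapshot(n); cv2.imwrite(f"pics/{n}0.png",p["image"]); print(n,{k:v for k,v in p.items() if k!="image"})
    if n=="top":
        for t in ("cap_a_lug","bolt_a_top","valve_axis","valve_grip","header","spray","flange","tray","mug","jar"):
            print(t,[(x["location"],round(x["score"],2)) for x in imaging.place_of(p,t)])
E
```

```text
pics
clock 0.0
q [ 1.32480923  0.6899733  -0.19452874  1.56638255  0.15728841  0.90250535
 -0.21513018]
qd [ 0.00091147  0.00037445 -0.00219703  0.00028514  0.00121446  0.00061511
  0.00062898]
joint_torque [-5.26425047e-04 -5.27561760e+01 -1.26700357e+00 -1.53431135e+01
 -5.26638783e-02  6.70742244e-03  1.88769736e-04]
tool_pos [ 0.17234903 -0.60000692  0.19880689]
eef_rot [ 9.90226006e-01  1.39468910e-01 -1.90955894e-04 -9.18760155e-04]
contact_force [ 0.06697587  0.35576988 -0.42110576]
moment [ 0.04395172  0.02326815 -0.0130375 ]
opening 1.004031582270371
side {'camera_matrix': array([[525.01440666,   0.        , 275.44738532],
       [  0.        , 525.01440666, 203.40220017],
       [  0.        ,   0.        ,   1.        ]]), 'R': array([[-0.75738864, -0.65281717,  0.0138633 ],
       [-0.35234392,  0.39072481, -0.85040454],
       [ 0.54974196, -0.64897139, -0.52594669]]), 't': array([0.40598962, 0.29690242, 0.74964898]), 'shot': 1}
top {'camera_matrix': array([[501.18180538,   0.        , 284.84207058],
       [  0.        , 501.18180538, 205.44336066],
       [  0.        
[... 537 characters left out ...]
79.1, 240.4], 0.68)]
tray [([262.1, 380.8], 0.98)]
mug [([263.3, 380.2], 0.69), ([180.6, 276.4], 0.64), ([277.5, 238.1], 0.42)]
jar [([221.6, 380.1], 0.66)]
wrist {'camera_matrix': array([[355.88143971,   0.        , 278.2188743 ],
       [  0.        , 355.88143971, 213.36886598],
       [  0.        ,   0.        ,   1.        ]]), 'hand_eye': array([[-2.21891023e-04, -9.58197831e-01, -2.86106391e-01,
         7.45764573e-02],
       [ 9.99999930e-01, -1.26068160e-04, -3.53339780e-04,
        -5.32403663e-05],
       [ 3.02500504e-04, -2.86106450e-01,  9.58197792e-01,
        -1.85243512e-01],
       [ 0.00000000e+00,  0.00000000e+00,  0.00000000e+00,
         1.00000000e+00]]), 'shot': 3}
```

View pics/side0.png

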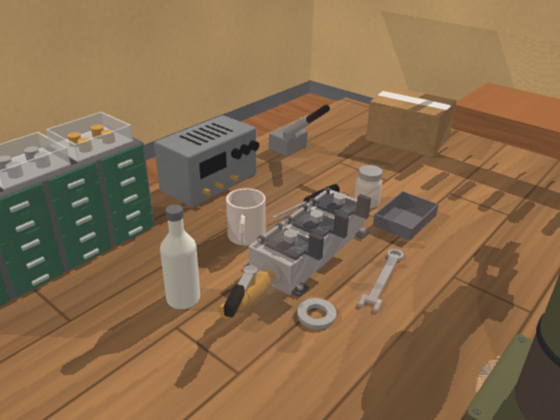

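View pics/top0.png

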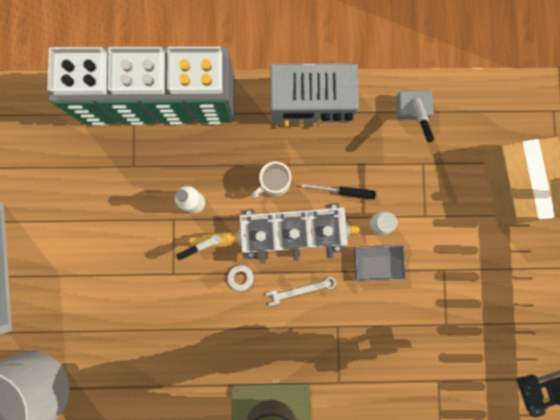

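View pics/wrist0.png

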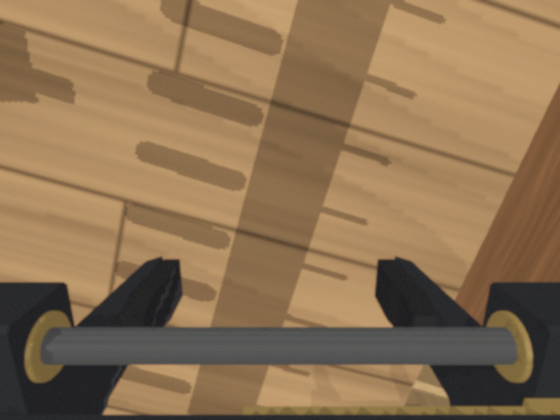

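The top view shows the header at about x 243–347, y 210–255, with the pipe and valve to its left. The lever points left and slightly to the front, with its sleeve around (190,250). In the side view the lever sleeve is at (236,298) and the lugs are at about (316,245), (340,222) and (363,203). Next I'll triangulate these.

```bash
cat > h.py <<'E'
import numpy as np, cv2
from plant import telemetry, imaging, r
from scipy.spatial.transform import Rotation as Ro
def cam(p,st=None):
    if 'R' in p: return p['camera_matrix'],p['R'],p['t']
    H=np.array(p['hand_eye']); T=np.eye(4); T[:3,:3]=Ro.from_quat(st['eef_rot']).as_matrix(); T[:3,3]=st['tool_pos']
    M=np.linalg.inv(T@H); return p['camera_matrix'],M[:3,:3],M[:3,3]
def ray(c,rc):
    K,R,t=c; d=R.T@np.linalg.solve(K,[rc[1],rc[0],1.]); return -R.T@t,d/np.linalg.norm(d)
def atz(c,rc,z):
    o,d=ray(c,rc); return o+d*(z-o[2])/d[2]
def proj(c,X):
    K,R,t=c; u=K@(R@np.array(X)+t); return u[:2]/u[2]
def tri(l):
    A=np.zeros((3,3));b=np.zeros(3);
    for c,rc in l:
        o,d=ray(c,rc);P=np.eye(3)-np.outer(d,d);A+=P;b+=P@o
    X=np.linalg.solve(A,b)
    res=[float(np.linalg.norm((np.eye(3)-np.outer(ray(c,rc)[1],ray(c,rc)[1]))@(X-ray(c,rc)[0]))) for c,rc in l]
    return X,res
E
python3 - <<'E'
from h import *
st=imaging.snapshot("top"); ss=imaging.snapshot("side")
ct,cs=cam(st),cam(ss)
Z=dict(cap_a_lug=.102,bolt_a_top=.093,valve_axis=.082,valve_grip=.082,header=0)
for t in Z:
    a=imaging.place_of(st,t); b=imaging.place_of(ss,t)
    print(t)
    for n,c,l in(("top",ct,a),("side",cs,b)):
        for x in l: print("  ",n,x["location"],round(x["score"],2),"atz",atz(c,x["location"],Z[t]).round(3))
    for x in a:
        for y in b:
            X,rs=tri([(ct,x["location"]),(cs,y["location"])])
            if max(rs)<.006: print("  tri",X.round(4),max(rs))
E
```

```text
cap_a_lug
   top [255.2, 263.2] 0.6 atz [0.438 0.013 0.102]
   side [243.3, 317.5] 0.8 atz [0.423 0.021 0.102]
  tri [0.4343 0.0113 0.0914] 0.0038153861586523894
bolt_a_top
   top [236.6, 262.1] 0.61 atz [0.484 0.016 0.093]
   top [201.7, 198.0] 0.41 atz [0.574 0.176 0.093]
   side [233.8, 290.5] 0.59 atz [0.484 0.02  0.093]
  tri [0.4852 0.0166 0.0904] 0.0014528367957185615
valve_axis
   side [269.2, 248.1] 0.89 atz [0.481 0.136 0.082]
valve_grip
   top [251.7, 187.1] 0.68 atz [0.449 0.205 0.082]
   top [180.2, 275.0] 0.5 atz [ 0.628 -0.018  0.082]
   side [299.8, 230.8] 0.96 atz [0.45  0.209 0.082]
   side [315.7, 319.0] 0.28 atz [0.326 0.145 0.082]
  tri [0.4501 0.2061 0.0799] 0.0015154740207415625
header
   top [234.1, 290.4] 0.89 atz [ 0.492 -0.059  0.   ]
   top [263.5, 378.2] 0.59 atz [ 0.41  -0.294  0.   ]
   top [255.5, 263.6] 0.5 atz [0.436 0.014 0.   ]
   top [237.9, 258.1] 0.29 atz [0.483 0.029 0.   ]
   side [249.1, 312.9] 0.67 atz [ 0.498 -0.073  0.   ]
  tri [ 0.4904 -0.0592  0.0113] 0.0016819155759746332
  tri [0.437  0.013  0.0778] 0.0005030829023864764
```

The valve looks consistent: the axis is near (0.481, 0.136), the grip near (0.450, 0.207), and they are 78 mm apart. I'll go high over the header for wrist views.

```bash
python3 -m creep '[[0,0,0,-0.05,0],[0,0.02,-0.02,-0.1,2],[0,0.05,-0.06,-0.15,4],[0,0.085,-0.1,-0.15,6],[0,0.12,-0.145,-0.15,8],[0,0.16,-0.19,-0.15,11],[0,0.2,-0.235,-0.15,11],[0,0.235,-0.28,-0.15,11],[0,0.27,-0.325,-0.15,11],[0,0.305,-0.365,-0.15,11]]'
```

```text
clock: 2.5
tool_pos: [0.3654, -0.1638, 0.35]
eef_rot: [0.999, 0.044, 0.0, 0.0]
contact_force: [1.2, -0.3, -0.5]
opening: 0.999
```

```bash
python3 -m creep '[[0,0.028,-0.051,0,0],[0,0.056,-0.102,0,0],[0,0.084,-0.153,0,0],[0,0.113,-0.205,0,0],[0,0.113,-0.205,0,0],[0,0.113,-0.205,0,0]]'
cat > look.py <<'E'
from h import *
import sys
def look(tag, targets):
    s=telemetry.get_state(); p=imaging.snapshot("wrist"); c=cam(p,s); im=p["image"].copy(); out={}
    for t in targets:
        out[t]=[(x["location"],round(x["score"],2)) for x in imaging.place_of(p,t)]
        for l,sc in out[t]:
            cv2.circle(im,(int(l[1]),int(l[0])),3,(0,0,255),-1); cv2.putText(im,t[:6]+str(sc),(int(l[1]),int(l[0])),0,.35,(0,255,0))
    cv2.imwrite(f"pics/{tag}.png",im); return c,out,s
E
python3 - <<'E'
from look import *
c,o,s=look("w1",["cap_a_lug","bolt_a_top","valve_axis","valve_grip"])
print(s["tool_pos"])
Z=dict(cap_a_lug=.102,bolt_a_top=.093,valve_axis=.082,valve_grip=.082)
for t in o:
    for l,sc in o[t]: print(t,l,sc,atz(c,l,Z[t]).round(4))
import pickle; pickle.dump((c,o),open("w1.pkl","wb"))
E
```

```text
clock: 3.25
tool_pos: [0.4592, 0.0477, 0.3494]
eef_rot: [0.999, 0.044, -0.0, 0.001]
contact_force: [-0.1, -0.8, 0.5]
opening: 0.999
[0.45916444 0.04769625 0.34941231]
cap_a_lug [195.0, 302.1] 0.57 [0.431  0.0154 0.102 ]
cap_a_lug [209.1, 491.9] 0.49 [ 0.4336 -0.2258  0.102 ]
bolt_a_top [146.9, 304.5] 0.78 [0.4894 0.0181 0.093 ]
bolt_a_top [31.8, 339.1] 0.56 [ 0.6199 -0.0068  0.093 ]
valve_axis [145.7, 210.8] 0.58 [0.4795 0.1346 0.082 ]
valve_grip [166.6, 155.6] 0.65 [0.447  0.2039 0.082 ]
```

View pics/w1.png

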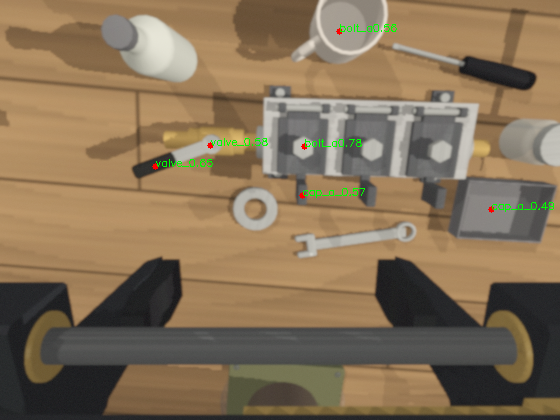

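The wrist view shows the bolt heads at about (305,148), (373,150) and (441,152). The valve axis is at (211,146) and the black sleeve centre at (155,166). The spray is behind at (120,32)–(180,75).

```bash
python3 - <<'E'
from h import *
import pickle
c,o=pickle.load(open("w1.pkl","rb"))
P=[atz(c,x,.093) for x in ((148,304.5),(150,373),(152,441))]
for p in P: print(p.round(4))
for p,q in zip(P,P[1:]): print(np.linalg.norm(p-q))
d=(P[0]-P[2]); yaw=np.arctan2(-d[0],d[1]); print("yaw",np.degrees(yaw))
m=np.mean(P,0); R=np.array([[np.cos(yaw),-np.sin(yaw)],[np.sin(yaw),np.cos(yaw)]])
org=m[:2]-R@[0.0,0]; print("b",org)
print("axis pred",org+R@[0,.2],"lug a",org+R@[-.055,.085])
# top cam bolts
t=imaging.snapshot("top"); ct=cam(t)
for n,z,xy in (("bolt",.093,[0,.085]),("bolt",.093,[0,0]),("bolt",.093,[0,-.085]),("lug",.112,[-.055,.085]),("lug",.112,[-.055,0]),("lug",.112,[-.055,-.085]),("axis",.082,[0,.2])):
    X=np.append(org+R@xy,z); print(n,proj(ct,X).round(1),proj(c,X).round(1))
    im=cv2.circle(t["image"],tuple(int(v) for v in proj(ct,X).round()),1,(0,0,255),-1)
cv2.imwrite("pics/topc.png",cv2.resize(im[180:300,160:420],None,fx=3,fy=3,interpolation=2))
E
```

```text
[0.4881 0.0179 0.093 ]
[ 0.493  -0.0663  0.093 ]
[ 0.4979 -0.1501  0.093 ]
0.08434157946322116
0.08401616898774568
yaw 3.3431428880911156
b [ 0.492994   -0.06615261]
axis pred [0.48133085 0.13350703] lug a [0.43313076 0.01549537]
bolt [260.9 235. ] [303.9 148. ]
bolt [294.7 232.5] [372.9 150. ]
bolt [328.3 230.1] [441.7 152. ]
lug [262.2 257.1] [302.7 195.2]
lug [296.6 254.5] [372.1 197.2]
lug [330.9 252. ] [441.3 199.1]
axis [215.5 238.4] [211.7 144.3]
```

View pics/topc.png

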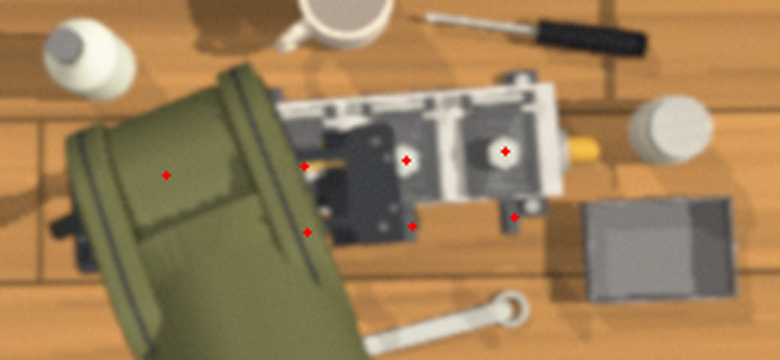

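```bash
python3 - <<'E'
from h import *
import pickle
c,o=pickle.load(open("w1.pkl","rb"))
print("spray cap top",atz(c,(32,119),.19))
t=imaging.snapshot("side"); ct=cam(t)
print("side base",atz(ct,(297,182),0.0), "captop",atz(ct,(210,174),.19))
g=np.array([.444,.214]); 
for ang in (24.3,10,48.3):
    a=np.radians(ang)
    L=np.array([-np.sin(a),np.cos(a)]);J=np.array([np.cos(a),np.sin(a)]); sp=atz(c,(32,119),.19)[:2]
    print(ang,"along",(sp-g)@L,"jaw",(sp-g)@J)
s=telemetry.get_state(); print(s["q"], s["tool_pos"])
R=Ro.from_quat(s["eef_rot"]).as_matrix(); print(R.T@(np.array([.444,.214,.15])-s["tool_pos"]), np.degrees(np.arctan2(R[1,0],R[0,0])))
E
```

```text
spray cap top [0.58393966 0.19891143 0.19      ]
side base [0.58617103 0.19889496 0.        ] captop [0.57856519 0.20229214 0.19      ]
24.3 along -0.0713389507176534 jaw 0.12133230491250516
10 along -0.03915960598270193 jaw 0.13519356258400927
48.3 along -0.11452166877786338 jaw 0.08182641068267783
[ 0.12668597  0.31378944 -0.45722598  1.7890047   0.15608674  1.07430995
 -1.87045106] [0.45941103 0.04757066 0.34973885]
[-0.00106376 -0.16721758  0.19967219] 4.937166795017784
```

```bash
python3 -m creep '[[0,0,-0.03,0,10],[0,0,-0.06,0,20],[0,0,-0.09,0,30],[0,0,-0.12,0,40],[0,-0.001,-0.15,0.03,50],[0,-0.001,-0.167,0.08,60],[0,-0.001,-0.167,0.14,70.6],[0,-0.001,-0.167,0.16,70.6],[0,-0.001,-0.167,0.16,70.6]]'
python3 - <<'E'
from look import *
c,o,s=look("w2",["valve_axis","valve_grip"])
print(s["q"],s["tool_pos"])
for t in o:
    for l,sc in o[t]: print(t,l,sc,atz(c,l,.082).round(4))
E
```

```text
clock: 4.72
tool_pos: [0.4416, 0.2145, 0.1873]
eef_rot: [0.841, -0.54, -0.001, 0.003]
contact_force: [-0.5, 0.9, 0.5]
opening: 0.999
[-0.95167473  0.63027088  0.67209456  1.99440142 -0.58328774  0.7237916
 -2.6311317 ] [0.44157029 0.21445151 0.18731547]
valve_axis [87.3, 275.3] 0.68 [0.4805 0.1348 0.082 ]
valve_grip [188.4, 274.9] 0.84 [0.4479 0.2074 0.082 ]
```

View pics/w2.png

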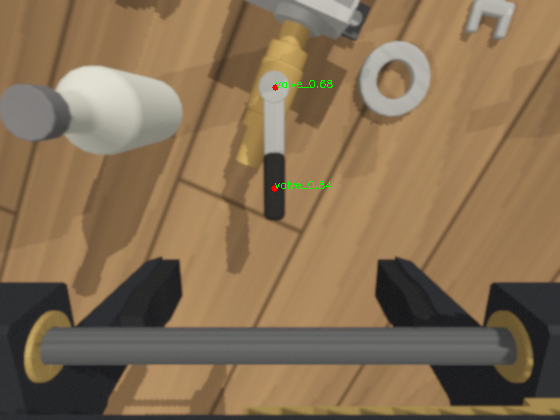

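The image shows the lever upright, so the jaws are aligned with it. The sleeve centre is at (275,188) and the axis at (275,87). The pipe end, at (250,160), is clear of the finger positions, so I'll descend.

```bash
python3 -m creep '[[0,0.001,-0.003,0.04,0],[0,0.001,-0.003,0.08,0],[0,0.001,-0.003,0.11,0],[0,0.001,-0.003,0.124,0],[0,0.001,-0.003,0.124,0],[160,0.001,-0.003,0.124,0],[255,0.001,-0.003,0.124,0],[255,0.001,-0.003,0.124,0],[255,0.001,-0.003,0.124,0],[255,0.001,-0.003,0.124,0]]' 25; python3 - <<'E'
from h import *
s=telemetry.get_state(); print(s["q"],s["tool_pos"])
R=Ro.from_quat(s["eef_rot"]).as_matrix(); print(np.degrees(np.arctan2(R[1,0],R[0,0])))
ax=np.array([.4805,.1345]); p=s["tool_pos"][:2]; d=p-ax; print(np.linalg.norm(d),np.degrees(np.arctan2(-d[0],d[1])))
for a in (6,12,18,24):
    A=np.radians(a); q=ax+np.array([[np.cos(A),-np.sin(A)],[np.sin(A),np.cos(A)]])@d
    print(a,(R.T@np.append(q-p,0)).round(4))
E
```

```text
clock: 6.12
tool_pos: [0.447, 0.2151, 0.0656]
eef_rot: [0.841, -0.541, 0.0, 0.0]
contact_force: [0.4, 0.2, 0.7]
opening: 0.457
[-0.78999372  0.80447605  0.41947609  2.08048847 -0.80108765  0.42080051
 -2.44964191] [0.44703374 0.21509222 0.06563817]
-65.56012116243957
0.08726452008902859 22.550877470059177
6 [ 0.0002  0.0091 -0.    ]
12 [ 0.0013  0.0182 -0.    ]
18 [ 0.0034  0.0271 -0.    ]
24 [ 0.0064  0.0357 -0.    ]
```

```bash
python3 -m creep '[[255,0,0,0,0],[255,0,0,0,0],[255,0,0,0,0],[255,0,0,0,0],[255,0,0,0,0],[255,0,0,0,0]]'
```

```text
clock: 6.88
tool_pos: [0.4471, 0.215, 0.0656]
eef_rot: [0.841, -0.541, 0.0, 0.0]
contact_force: [0.8, 0.1, -0.6]
opening: 0.003
```

```bash
python3 - <<'E'
from look import *
c,o,s=look("w3",["valve_axis","valve_grip"])
for t in o:
    for l,sc in o[t]: print(t,l,sc,atz(c,l,.082).round(4))
p=imaging.snapshot("side");cv2.imwrite("pics/s3.png",cv2.resize(p["image"][200:360,140:380],None,fx=3,fy=3))
E
```

```text
valve_axis [76.7, 283.2] 0.98 [0.4816 0.1354 0.082 ]
valve_grip [242.4, 285.4] 0.61 [0.4478 0.2065 0.082 ]
```

View pics/w3.png

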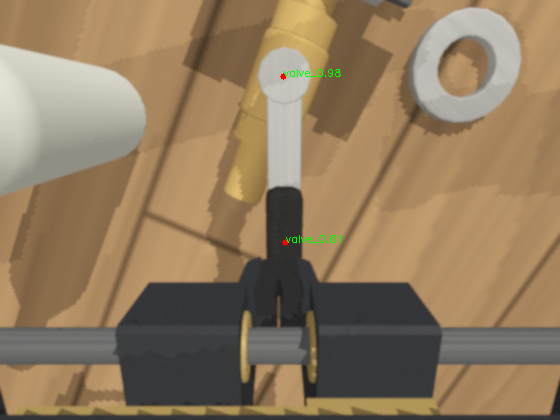

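View pics/s3.png

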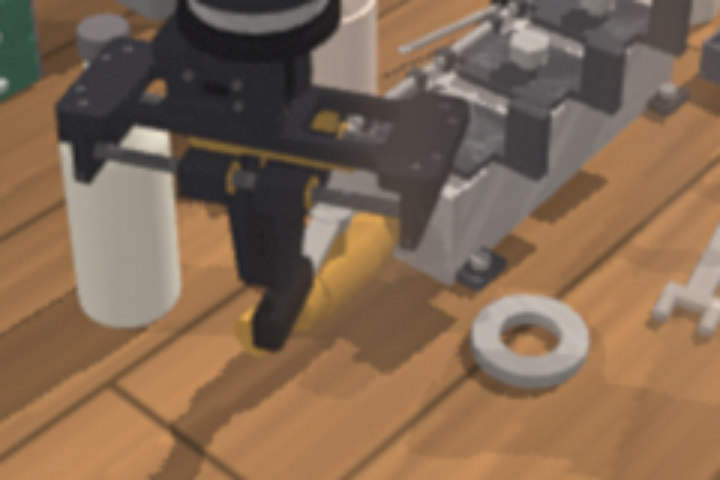

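```bash
python3 - <<'E'
from h import *
s=telemetry.get_state(); p=imaging.snapshot("side"); c=cam(p); im=cv2.resize(p["image"],None,fx=3,fy=3)
def m(X,col):
    u=proj(c,X)*3; cv2.circle(im,tuple(int(v) for v in u),4,col,-1)
T=np.array(s["tool_pos"]); print(T)
m(T,(0,0,255)); m(T+[0,0,.019],(0,255,255))
ax=np.array([.4805,.1345]); d=np.array([-.41,.912])
for r_ in (0,.050,.078,.106): m(np.append(ax+d*r_,.092),(0,255,0)); m(np.append(ax+d*r_,.068),(255,0,0))
cv2.imwrite("pics/s4.png",im[660:1060,420:1020])
sw=telemetry.get_state(); w=imaging.snapshot("wrist"); cw=cam(w,sw); im=w["image"].copy()
for X,col in ((T,(0,0,255)),(T+[0,0,.019],(0,255,255)),(np.append(ax+d*.106,.092),(0,255,0)),(np.append(ax+d*.05,.092),(0,255,0)),(np.append(ax+d*.05,.068),(255,0,0))):
    u=proj(cw,X); print(u); cv2.circle(im,tuple(int(v) for v in u),3,col,-1)
cv2.imwrite("pics/w4.png",im)
E
```

```text
[0.44704146 0.21503158 0.06558475]
[279.58292182 245.13292557]
[279.71123059 259.07212167]
[284.56920394 299.65988004]
[285.64596396 190.82583811]
[284.73772083 180.43986923]
```

View pics/s4.png

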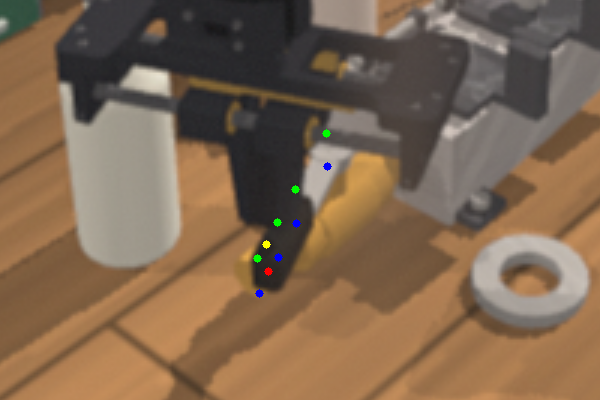

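View pics/w4.png

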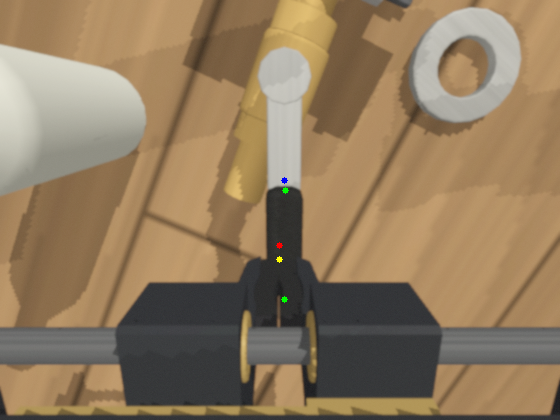

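The opening of 0.003 means the fingers closed above the sleeve. The images suggest the fingertips end short of the reported TCP. I'll rise clear and check where the tips really are.

```bash
python3 -m creep '[[255,0,0,-0.03,0],[255,0,0,-0.08,0],[200,0,0,-0.1,0],[200,0,0,-0.1,0],[200,0,0,-0.1,0]]'; python3 - <<'E'
from h import *
s=telemetry.get_state(); p=imaging.snapshot("side"); c=cam(p); im=cv2.resize(p["image"],None,fx=3,fy=3)
T=np.array(s["tool_pos"]);R=Ro.from_quat(s["eef_rot"]).as_matrix(); print(T,s["opening"])
def m(c,im,k):
    for z,col in ((0,(0,0,255)),(-.019,(0,255,255)),(-.038,(0,255,0))):
        u=proj(c,T+R@[0,0,z])*k; cv2.circle(im,tuple(int(v) for v in u),4,col,-1)
m(c,im,3)
x,y=(proj(c,T)*3).astype(int); im=im[max(0,y-250):y+200,max(0,x-300):x+300]; cv2.imwrite("pics/s5.png",im)
sw=telemetry.get_state(); w=imaging.snapshot("wrist"); im=w["image"].copy(); T=np.array(sw["tool_pos"]); m(cam(w,sw),im,1)
cv2.imwrite("pics/w5.png",im)
E
```

```text
clock: 7.8
tool_pos: [0.4463, 0.2151, 0.1647]
eef_rot: [0.841, -0.541, -0.001, 0.001]
contact_force: [-0.6, 0.9, -0.3]
opening: 0.21
[0.44626471 0.2150845  0.1647166 ] 0.20969578465409794
```

View pics/s5.png

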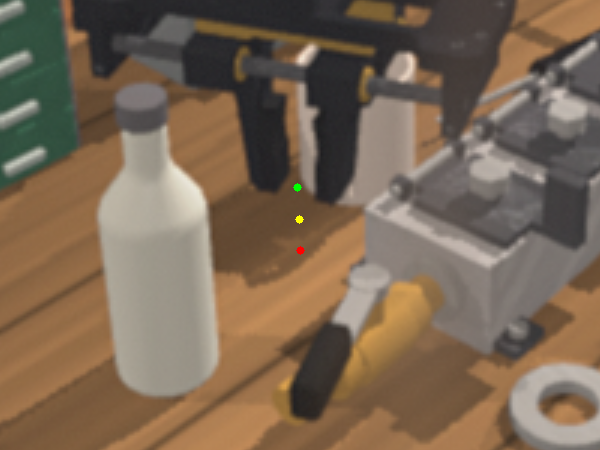

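View pics/w5.png

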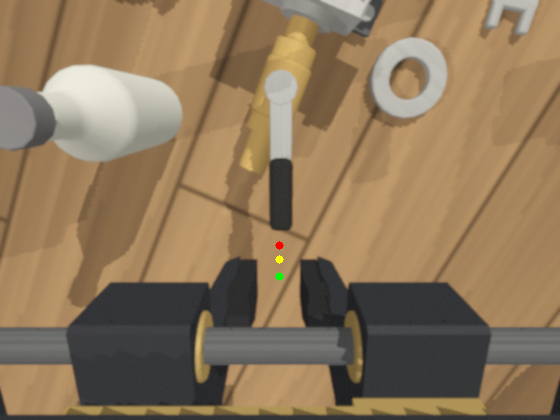

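Both views agree that the fingertips end about 36 mm behind the reported TCP: in the side view near (300,194), in the wrist view near row 262–276. So I'll use an effective tip at TCP − 36 mm and redo the grip deeper.

```bash
python3 -m creep '[[90,0,0.001,0,0],[90,0,0.001,0,0],[90,0,0.001,0.04,0],[90,0,0.001,0.08,0],[90,0,0.001,0.115,0],[90,0,0.001,0.134,0],[90,0,0.001,0.134,0],[255,0,0.001,0.134,0],[255,0,0.001,0.134,0],[255,0,0.001,0.134,0]]' 25; python3 -m creep '[[255,0,0,0,0],[255,0,0,0,0],[255,0,0,0,0],[255,0,0,0,0],[255,0,0,0,0]]'; python3 - <<'E'
from look import *
s=telemetry.get_state(); print(s["q"],s["tool_pos"])
R=Ro.from_quat(s["eef_rot"]).as_matrix(); print(np.degrees(np.arctan2(R[1,0],R[0,0])))
ax=np.array([.4805,.1347]); p=s["tool_pos"][:2]; d=p-ax; print(np.linalg.norm(d),np.degrees(np.arctan2(-d[0],d[1])))
for a in (6,12,18,24):
    A=np.radians(a); q=ax+np.array([[np.cos(A),-np.sin(A)],[np.sin(A),np.cos(A)]])@d
    print(a,(R.T@np.append(q-p,0)).round(4))
c,o,s=look("w6",["valve_axis","valve_grip"])
E
```

```text
clock: 9.15
tool_pos: [0.4465, 0.2149, 0.0323]
eef_rot: [0.841, -0.541, 0.0, -0.001]
contact_force: [-0.3, 0.1, 0.1]
opening: 0.331
clock: 9.78
tool_pos: [0.4457, 0.2147, 0.0318]
eef_rot: [0.841, -0.542, -0.0, 0.0]
contact_force: [-2.1, 0.6, 5.2]
opening: 0.2
[-0.74629028  0.85770604  0.34496584  2.09496019 -0.8835533   0.33809329
 -2.37596364] [0.44573287 0.21472607 0.03181976]
-65.58514818106356
0.08725207795742146 23.482421648783806
6 [0.0003 0.0091 0.    ]
12 [0.0016 0.0182 0.    ]
18 [0.0038 0.027  0.    ]
24 [0.007  0.0356 0.    ]
```

View pics/w6.png

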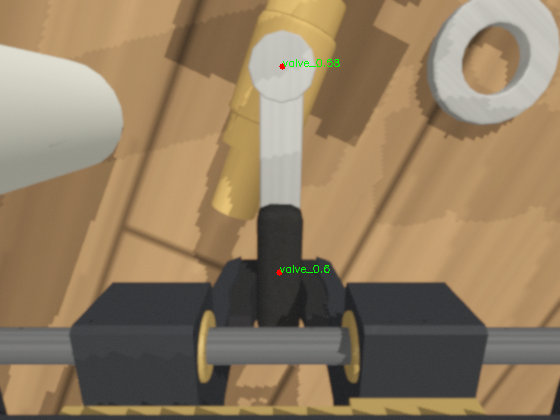

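The grip is confirmed: the opening of 0.20 is 18 mm, and the sleeve sits between the pads at (280,270). Now I'll swing it 24° along the arc.

```bash
python3 -m creep '[[255,0,0.0045,0,-3],[255,0.0003,0.009,0,-6],[255,0.001,0.0136,0,-9],[255,0.0016,0.018,0,-12],[255,0.0026,0.0225,0,-15],[255,0.0038,0.027,0,-18],[255,0.0054,0.0315,0,-21],[255,0.007,0.0356,0,-24],[255,0.007,0.0356,0,-24],[255,0.007,0.0356,0,-24]]'; python3 - <<'E'
from look import *
s=telemetry.get_state(); print(s["q"],s["tool_pos"])
R=Ro.from_quat(s["eef_rot"]).as_matrix(); print(np.degrees(np.arctan2(R[1,0],R[0,0])))
c,o,s=look("w7",["valve_axis","valve_grip"])
for t in o:
    for l,sc in o[t]: print(t,l,sc,atz(c,l,.082).round(4))
E
```

```text
clock: 11.18
tool_pos: [0.4159, 0.1933, 0.0318]
eef_rot: [0.935, -0.355, -0.001, 0.0]
contact_force: [-3.0, -0.0, 6.3]
opening: 0.199
[-0.64023554  0.81718416  0.17290843  2.19403304 -0.74179217  0.18745277
 -2.08526484] [0.41594697 0.19326469 0.03180951]
-41.614515082009476
valve_axis [68.5, 283.1] 0.81 [0.4805 0.1345 0.082 ]
valve_grip [271.7, 279.5] 0.92 [0.4224 0.1877 0.082 ]
```

View pics/w7.png

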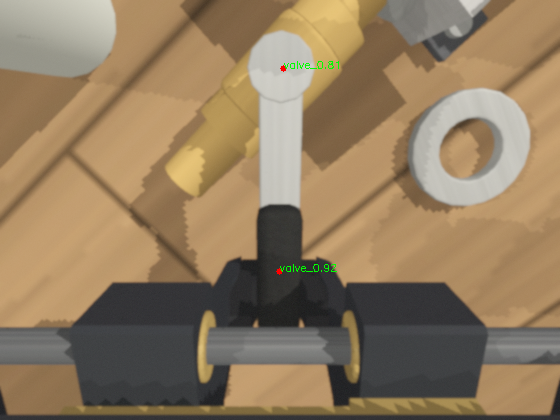

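The image shows the lever upright along the tool, with the pipe running diagonally at about 45°. It measures 44° in the header frame. I'll release and rise.

```bash
python3 -m creep '[[180,0,0,0,0],[150,0,0,0,0],[130,0,0,0,0],[130,0,0,0,0],[130,0,0,0,0],[130,0,0,-0.03,0],[130,0,0,-0.08,0],[130,0,0,-0.13,0],[130,0,0,-0.17,-8],[130,0,0,-0.18,-16]]'; python3 - <<'E'
from look import *
c,o,s=look("w8",["valve_axis","valve_grip"])
for t in o:
    for l,sc in o[t]: print(t,l,sc,atz(c,l,.082).round(4))
R=Ro.from_quat(s["eef_rot"]).as_matrix(); print(np.degrees(np.arctan2(R[1,0],R[0,0])),s["tool_pos"])
print(R.T@(np.array([.4885,.0185,.2])-s["tool_pos"]))
E
```

```text
clock: 12.58
tool_pos: [0.4178, 0.1939, 0.2139]
eef_rot: [0.976, -0.219, 0.002, -0.001]
contact_force: [0.9, 0.0, -0.4]
opening: 0.491
valve_axis [95.6, 308.3] 0.67 [0.4833 0.136  0.082 ]
valve_grip [185.3, 284.7] 0.81 [0.4217 0.1868 0.082 ]
-25.29729182209266 [0.41776878 0.19394628 0.2138842 ]
[0.13887808 0.1284431  0.01386799]
```

View pics/w8.png

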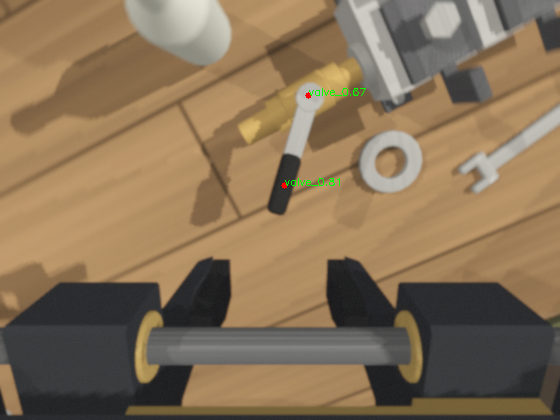

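The lever stays at about 45° (sleeve at (285,185), axis at (308,96)). Next I'll look closely at the bolts and lugs.

```bash
python3 -m creep '[[255,0.026,0.036,0,-7],[255,0.052,0.073,0,-14],[255,0.078,0.11,0.01,-21],[255,0.103,0.145,0.03,-28.6],[255,0.103,0.145,0.04,-28.6],[255,0.103,0.145,0.04,-28.6],[255,0.103,0.145,0.04,-28.6]]'; python3 - <<'E'
from look import *
c,o,s=look("w9",["cap_a_lug","bolt_a_top"])
Z=dict(cap_a_lug=.102,bolt_a_top=.093)
for t in o:
    for l,sc in o[t]: print(t,l,sc,atz(c,l,Z[t]).round(4))
R=Ro.from_quat(s["eef_rot"]).as_matrix(); print(np.degrees(np.arctan2(R[1,0],R[0,0])),s["tool_pos"],s["opening"],s["q"])
import pickle; pickle.dump((c,o),open("w9.pkl","wb"))
E
```

```text
clock: 13.6
tool_pos: [0.4468, 0.0198, 0.1715]
eef_rot: [1.0, 0.027, -0.0, -0.0]
contact_force: [-0.4, -0.3, -0.6]
opening: 0.006
cap_a_lug [229.3, 281.9] 0.83 [0.4328 0.0165 0.102 ]
3.1142965985675213 [0.44675385 0.01975192 0.17145402] 0.006179758520774113 [-0.33565094  0.53305453  0.29033495  2.12744509 -0.29818611  0.51942384
 -1.33940737]
```

View pics/w9.png

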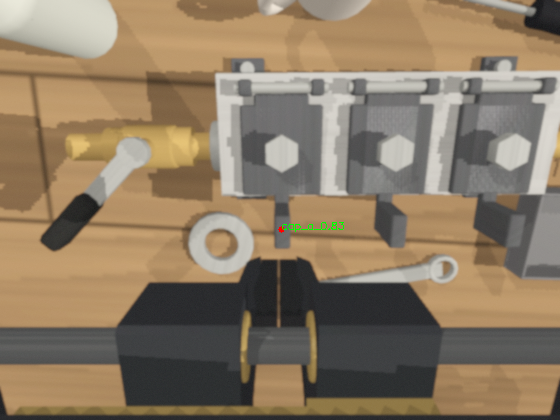

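The bolt heads are at (282,153), (397,153) and (512,152), and lug a's top is near (282,210–245).

```bash
python3 - <<'E'
from h import *
import pickle
c1,_=pickle.load(open("w1.pkl","rb")); c,_=pickle.load(open("w9.pkl","rb"))
A=((148,304.5),(150,373),(152,441)); B=((153,282),(153,397),(152.5,512.5))
for a,b in zip(A,B):
    print(atz(c,b,.093).round(4), tri([(c1,a),(c,b)])[0].round(4))
s=telemetry.get_state();R=Ro.from_quat(s["eef_rot"]).as_matrix()
for b in B: print((R.T@(atz(c,b,.093)-s["tool_pos"])).round(4))
E
```

```text
[0.4889 0.0196 0.093 ] [0.4907 0.0197 0.1123]
[ 0.4935 -0.0649  0.093 ] [ 0.4911 -0.0724  0.0708]
[ 0.4985 -0.1496  0.093 ] [ 0.498  -0.1513  0.0904]
[0.0417 0.0022 0.0789]
[0.0417 0.0868 0.0789]
[0.042  0.1717 0.0789]
```

```bash
python3 -m creep '[[255,0.042,0.002,0.02,0],[255,0.042,0.002,0.06,0],[255,0.042,0.002,0.09,0],[255,0.042,0.002,0.102,0],[255,0.042,0.002,0.104,0],[255,0.042,0.002,0.104,0],[255,0.042,0.002,0.104,0]]'; python3 - <<'E'
from h import *
s=telemetry.get_state(); p=imaging.snapshot("side"); c=cam(p); im=cv2.resize(p["image"],None,fx=4,fy=4,interpolation=2)
T=np.array(s["tool_pos"])
x,y=(proj(c,T)*4).astype(int); cv2.imwrite("pics/s10.png",im[max(0,y-300):y+150,max(0,x-300):x+300])
E
```

```text
clock: 14.62
tool_pos: [0.4897, 0.0186, 0.0686]
eef_rot: [1.0, 0.027, 0.001, 0.0]
contact_force: [0.4, 0.1, -0.8]
opening: 0.006
```

View pics/s10.png

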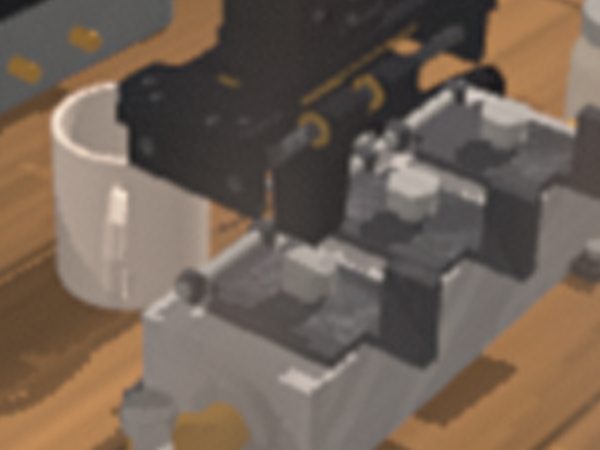

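The fingertips hover just above bolt a, so I'll creep down.

```bash
python3 -m creep '[[255,0,0,0.003,0],[255,0,0,0.006,0],[255,0,0,0.006,0]]'; python3 -m creep '[[255,0,0,0.002,0],[255,0,0,0.002,0]]';python3 -m creep '[[255,0,0,0.002,0],[255,0,0,0.002,0]]'
```

```text
clock: 15.05
tool_pos: [0.4888, 0.0185, 0.0614]
eef_rot: [1.0, 0.026, -0.0, 0.0]
contact_force: [-0.4, 0.2, -0.0]
opening: 0.004
clock: 15.3
tool_pos: [0.4889, 0.0185, 0.0595]
eef_rot: [1.0, 0.026, -0.0, 0.0]
contact_force: [-0.6, -0.1, 0.1]
opening: 0.002
clock: 15.55
tool_pos: [0.4889, 0.0185, 0.0575]
eef_rot: [1.0, 0.026, -0.0, 0.0]
contact_force: [0.4, -0.6, -0.5]
opening: 0.003
```

```bash
for i in 1 2; do :; done; python3 -m creep '[[255,0,0,0.002,0],[255,0,0,0.002,0]]' | egrep 'tool|force'; python3 -m creep '[[255,0,0,0.0015,0],[255,0,0,0.0015,0]]'| egrep 'tool|force'
```

```text
tool_pos: [0.4889, 0.0185, 0.0555]
contact_force: [0.5, -0.1, 0.2]
tool_pos: [0.4891, 0.0184, 0.0541]
contact_force: [0.0, -0.9, 0.7]
```

```bash
python3 -m creep '[[255,0,0,0.0015,0],[255,0,0,0.0015,0]]' | egrep 'tool|force'; python3 -m creep '[[255,0,0,0.0015,0],[255,0,0,0.0015,0]]'| egrep 'tool|force'
```

```text
tool_pos: [0.4891, 0.0185, 0.0526]
contact_force: [0.0, 0.5, 2.0]
tool_pos: [0.4891, 0.0185, 0.0511]
contact_force: [-0.4, 0.7, 3.1]
```

```bash
python3 - <<'E'
from h import *
s=telemetry.get_state(); p=imaging.snapshot("side"); c=cam(p); im=cv2.resize(p["image"],None,fx=4,fy=4,interpolation=2)
T=np.array(s["tool_pos"]); print(s["contact_force"])
x,y=(proj(c,T)*4).astype(int); cv2.imwrite("pics/s11.png",im[max(0,y-300):y+150,max(0,x-300):x+300])
E
```

```text
[-0.44969792  0.68490149  3.06503157]
```

View pics/s11.png

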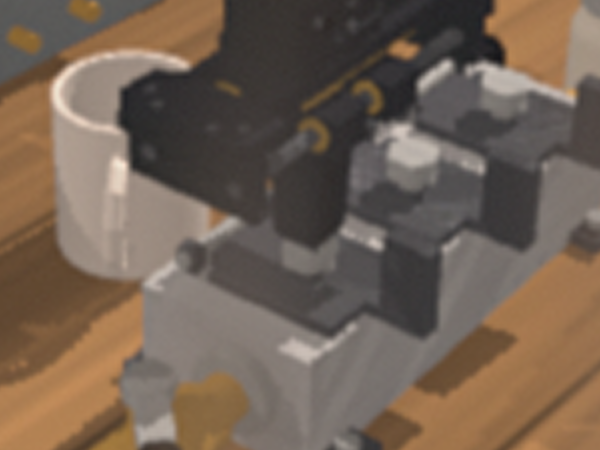

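Contact began around TCP z = 0.0535, so the tip offset is about 39 mm. I'll go on down in fine steps.

```bash
python3 -m creep '[[255,0,0,0.001,0],[255,0,0,0.001,0]]' | egrep 'tool|force'; python3 -m creep '[[255,0,0,0.001,0],[255,0,0,0.001,0]]'| egrep 'tool|force';  python3 -m creep '[[255,0,0,0.001,0],[255,0,0,0.001,0]]'| egrep 'tool|force'
```

```text
tool_pos: [0.4891, 0.0185, 0.0501]
contact_force: [-0.6, -0.4, 3.5]
tool_pos: [0.4891, 0.0185, 0.0491]
contact_force: [0.5, -0.8, 2.7]
tool_pos: [0.4891, 0.0185, 0.0483]
contact_force: [-0.3, 0.4, 6.4]
```

Bolt a is the loose one: it sank about 5–6 mm at around 3 N and bottomed at 6.4 N, where a tight bolt would give at most 1.5 mm. I'll rise and move over lug a with the fingers open.

```bash
python3 -m creep '[[255,0,0,-0.03,0],[200,0,0,-0.08,0],[90,-0.02,0,-0.105,0],[90,-0.055,0,-0.105,0],[90,-0.08,0,-0.105,0],[90,-0.08,0,-0.105,0],[90,-0.08,0,-0.105,0]]'; python3 - <<'E'
from look import *
c,o,s=look("w12",["cap_a_lug"])
for t in o:
    for l,sc in o[t]: print(t,l,sc,atz(c,l,.102).round(4))
R=Ro.from_quat(s["eef_rot"]).as_matrix(); print(np.degrees(np.arctan2(R[1,0],R[0,0])),s["tool_pos"],s["opening"],s["q"])
print(R.T@(np.array([.434,.016,.044])-s["tool_pos"]))
import pickle; pickle.dump((c,o),open("w12.pkl","wb"))
E
```

```text
clock: 18.23
tool_pos: [0.4106, 0.0144, 0.1531]
eef_rot: [1.0, 0.027, 0.001, 0.0]
contact_force: [0.6, 0.5, 0.6]
opening: 0.64
cap_a_lug [186.1, 274.9] 0.72 [0.4337 0.0182 0.102 ]
3.0486862144304685 [0.41059304 0.01440151 0.15306411] 0.6395340120888086 [-0.31458291  0.53125859  0.25565821  2.24708089 -0.33760351  0.39626745
 -1.29753873]
[ 0.02328812 -0.00037413  0.10910061]
```

View pics/w12.png

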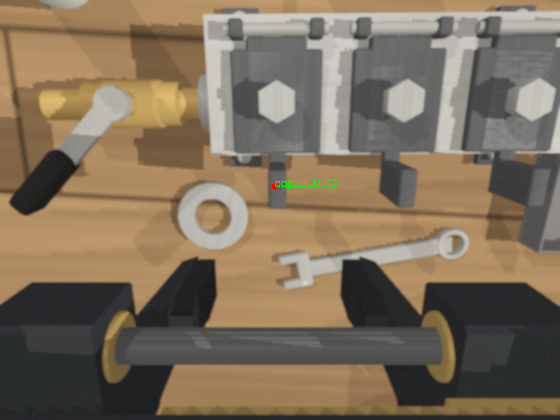

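Lug a's fin is at (278,167–207), centred between the fingers at column 278. I'll descend and grip.

```bash
python3 - <<'E'
from h import *
import pickle
c,_=pickle.load(open("w12.pkl","rb")); print(atz(c,(207,277),.112), "exp x .421")
E
python3 -m creep '[[90,0.023,0,0.02,0],[90,0.023,0,0.06,0],[90,0.023,0,0.09,0],[90,0.023,0,0.107,0],[90,0.023,0,0.107,0],[255,0.023,0,0.107,0],[255,0.023,0,0.107,0],[255,0.023,0,0.107,0],[255,0.023,0,0.107,0],[255,0.023,0,0.107,0]]' 25;  python3 -m creep '[[255,0,0,0,0],[255,0,0,0,0],[255,0,0,0,0],[255,0,0,0,0],[255,0,0,0,0]]'; python3 - <<'E'
from look import *
c,o,s=look("w13",[])
s=telemetry.get_state(); p=imaging.snapshot("side"); c=cam(p); im=cv2.resize(p["image"],None,fx=4,fy=4,interpolation=2)
T=np.array(s["tool_pos"]); print(s["tool_pos"],s["q"])
x,y=(proj(c,T)*4).astype(int); cv2.imwrite("pics/s13.png",im[max(0,y-300):y+150,max(0,x-300):x+300])
E
```

```text
[0.42192267 0.01610008 0.112     ] exp x .421
clock: 19.58
tool_pos: [0.4322, 0.0164, 0.0463]
eef_rot: [1.0, 0.027, 0.0, -0.001]
contact_force: [-0.5, 0.9, 3.3]
opening: 0.134
clock: 20.2
tool_pos: [0.4322, 0.0163, 0.0463]
eef_rot: [1.0, 0.027, 0.0, -0.0]
contact_force: [-0.4, 5.2, 5.7]
opening: 0.133
[0.43216879 0.01634646 0.04626429] [-0.18759306  0.76765687  0.07139376  2.26268875 -0.42407512  0.12303336
 -1.23159564]
```

View pics/w13.png

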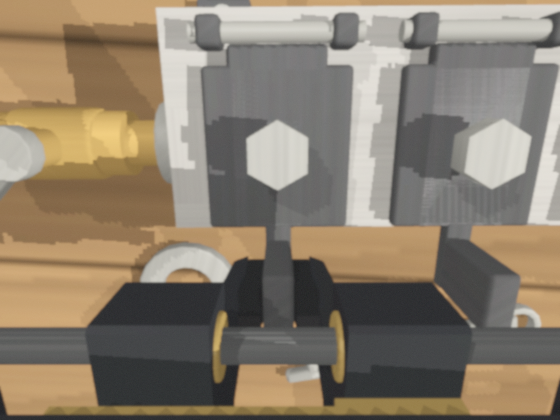

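View pics/s13.png

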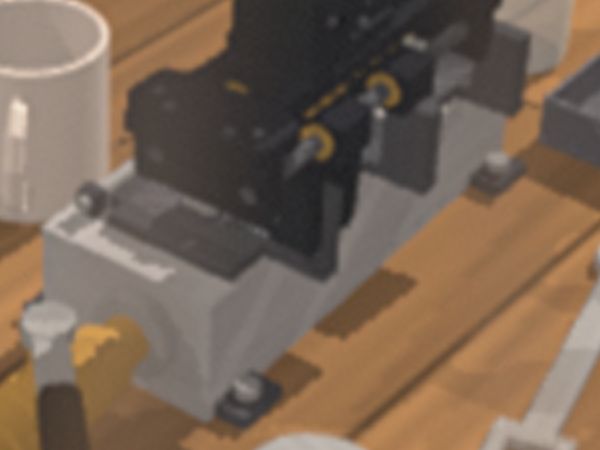

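The lug is gripped: the opening of 0.133 is 12 mm, and the fin is between the pads at (278,290). I'll lift along the hinge arc, starting with 20°.

```bash
python3 -m creep '[[255,0.001,0,-0.004,0],[255,0.0028,0,-0.0088,0],[255,0.0045,0,-0.013,0],[255,0.0064,0,-0.0173,0],[255,0.0085,0,-0.0215,0],[255,0.0107,0,-0.0254,0],[255,0.013,0,-0.0295,0],[255,0.0157,0,-0.0332,0],[255,0.0157,0,-0.0332,0]]'
```

```text
clock: 21.42
tool_pos: [0.445, 0.0171, 0.0789]
eef_rot: [1.0, 0.027, -0.003, -0.001]
contact_force: [-2.1, 4.8, -2.2]
opening: 0.136
```

```bash
python3 -m creep '[[255,0.0028,0,-0.0037,0],[255,0.0057,0,-0.0073,0],[255,0.009,0,-0.0108,0],[255,0.012,0,-0.014,0],[255,0.0154,0,-0.0172,0],[255,0.0188,0,-0.0202,0],[255,0.0225,0,-0.0231,0],[255,0.0262,0,-0.0258,0],[255,0.0262,0,-0.0258,0],[255,0.0262,0,-0.0258,0]]';  python3 - <<'E'
from look import *
c,o,s=look("w14",["valve_axis","valve_grip"])
for t in o:
    for l,sc in o[t]: print(t,l,sc,atz(c,l,.082).round(4))
s=telemetry.get_state(); p=imaging.snapshot("side"); c=cam(p); im=cv2.resize(p["image"],None,fx=4,fy=4,interpolation=2)
T=np.array(s["tool_pos"]); print(s["tool_pos"],s["qd"],s["contact_force"])
x,y=(proj(c,T)*4).astype(int); cv2.imwrite("pics/s14.png",im[max(0,y-300):y+200,max(0,x-350):x+350])
for x in (imaging.place_of(p,"valve_axis")+imaging.place_of(p,"valve_grip")): print("side",x["location"],x["score"],atz(c,x["location"],.082).round(4))
E
```

```text
clock: 22.68
tool_pos: [0.4685, 0.0186, 0.1044]
eef_rot: [1.0, 0.027, -0.005, -0.001]
contact_force: [-6.7, 5.4, 2.7]
opening: 0.131
valve_axis [201.4, 89.2] 0.96 [0.4822 0.1338 0.082 ]
valve_grip [285.4, 13.7] 0.71 [0.4225 0.1888 0.082 ]
[0.46850879 0.01859678 0.10439897] [-3.30248478e-04 -2.00555190e-04  2.01907616e-03  3.11797498e-04
 -1.50833812e-04 -4.29127043e-05  5.58083396e-04] [-6.95845109  5.22547058  4.10675417]
side [270.5, 249.8] 0.88 [0.4768 0.1364 0.082 ]
side [297.7, 252.6] 0.97 [0.4275 0.1825 0.082 ]
```

View pics/w14.png

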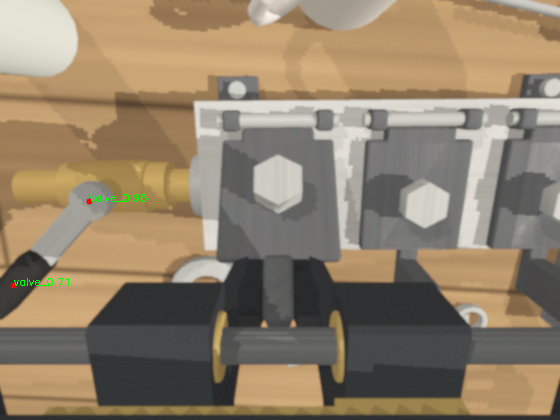

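View pics/s14.png

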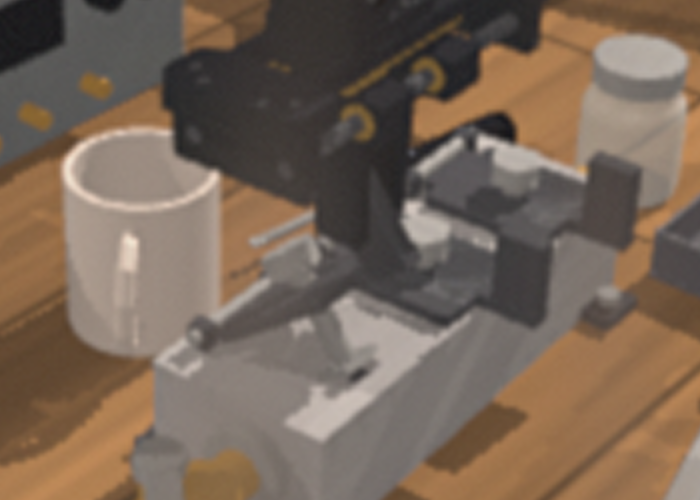

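The side view shows cap a raised with the fingers on its lug, and caps b and c shut. The valve lever is still at about 45°. I'll check the opening angle against the picture.

```bash
python3 - <<'E'
from look import *
sw=telemetry.get_state(); w=imaging.snapshot("wrist"); c=cam(w,sw)
b=np.array([.489,.0190]); y=np.radians(3.2); ux=np.array([np.cos(y),np.sin(y)])
p=imaging.snapshot("side"); cs=cam(p)
for th in (25,30,35,40,45):
    t=np.radians(th)
    def P(f,h): 
        xf=f*np.cos(t)-h*np.sin(t); z=.074+f*np.sin(t)+h*np.cos(t); return np.append(b+ux*(.047-xf),z)
    print(th,"bolt",proj(c,P(.047,.019)).round(1),"plate front-left corner",[proj(c,P(.089,0)+np.append(np.array([-ux[1],ux[0]])*.032,0)).round(0)], "side bolt",proj(cs,P(.047,.019)).round(1),"lugtop",proj(cs,P(.102,.038)).round(1))
    r_=.102*np.cos(t)-.028*np.sin(t)
cs_im=p["image"]; cv2.imwrite("pics/s15.png",cv2.resize(cs_im[190:290,240:380],None,fx=5,fy=5,interpolation=2))
cv2.imwrite("pics/w15.png",w["image"])
t=imaging.snapshot("top"); cv2.imwrite("pics/t15.png",t["image"])
print(telemetry.get_state()["contact_force"])
E
```

```text
25 bolt [280.  191.9] plate front-left corner [array([222., 274.])] side bolt [283.7 221.8] lugtop [303.5 210.8]
30 bolt [280.  186.7] plate front-left corner [array([220., 273.])] side bolt [282.2 219.9] lugtop [300.3 206.3]
35 bolt [280.  180.7] plate front-left corner [array([217., 272.])] side bolt [280.7 218. ] lugtop [296.8 202.1]
40 bolt [280. 174.] plate front-left corner [array([215., 269.])] side bolt [279.  216.2] lugtop [293.2 198.1]
45 bolt [280.  166.4] plate front-left corner [array([212., 264.])] side bolt [277.3 214.6] lugtop [289.3 194.4]
[-5.98600734  4.79163226  3.41749526]
```

View pics/s15.png

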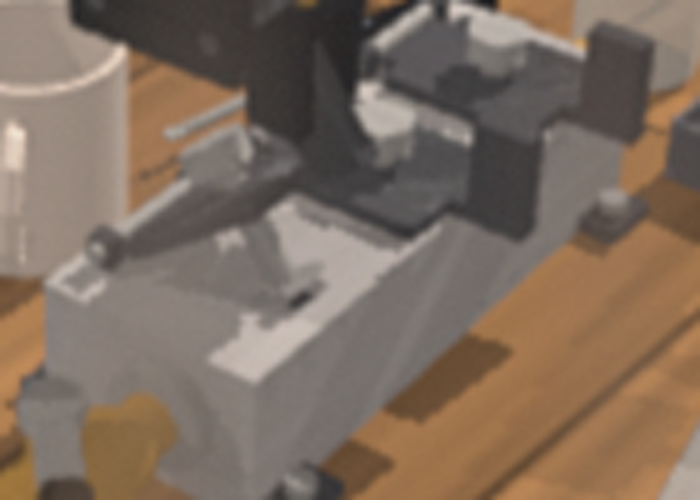

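View pics/t15.png

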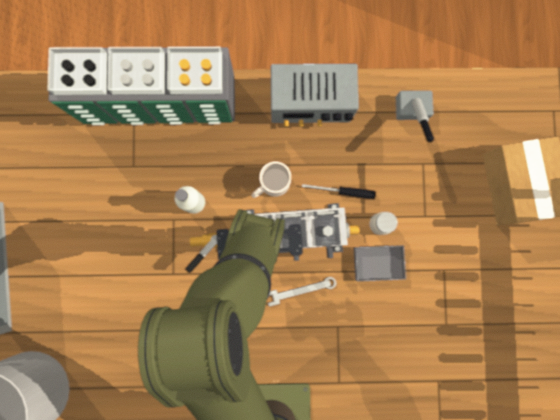

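The bolt head at row 180 in the wrist view implies about 35–36° open. I'll nudge it up to about 40° and let it settle.

```bash
python3 -m creep '[[255,0.001,0,-0.002,0],[255,0.002,0,-0.004,0],[255,0.003,0,-0.006,0],[255,0.003,0,-0.006,0],[255,0.003,0,-0.006,0],[255,0.003,0,-0.006,0],[255,0.003,0,-0.006,0],[255,0.003,0,-0.006,0]]'; python3 - <<'E'
from look import *
sw=telemetry.get_state(); w=imaging.snapshot("wrist"); c=cam(w,sw); cv2.imwrite("pics/w16.png",w["image"])
b=np.array([.489,.0190]); y=np.radians(3.2); ux=np.array([np.cos(y),np.sin(y)])
for th in (30,35,40,45):
    t=np.radians(th); f,h=.047,.019
    xf=f*np.cos(t)-h*np.sin(t); z=.074+f*np.sin(t)+h*np.cos(t); print(th,proj(c,np.append(b+ux*(.047-xf),z)).round(1))
print(imaging.place_of(w,"bolt_a_top"),imaging.place_of(w,"valve_axis")[:1],imaging.place_of(w,"valve_grip")[:1])
for n in("valve_axis","valve_grip"): 
    v=imaging.place_of(w,n); print(n,v and atz(c,v[0]["location"],.082))
s=telemetry.get_state(); print(s["contact_force"],s["opening"],s["clock"],abs(np.array(s["qd"])).max())
E
```

```text
clock: 24.12
tool_pos: [0.4764, 0.019, 0.1103]
eef_rot: [1.0, 0.027, -0.001, -0.0]
contact_force: [1.6, 6.0, -7.7]
opening: 0.133
30 [280.  198.7]
35 [280.  193.1]
40 [280.  186.9]
45 [280.  179.8]
[{'location': [184.1, 280.2], 'score': 0.89}] [{'location': [212.9, 92.2], 'score': 0.95}] [{'location': [293.6, 24.6], 'score': 0.83}]
valve_axis [0.48109164 0.13628083 0.082     ]
valve_grip [0.42161957 0.18717951 0.082     ]
[ 2.19533306  5.62507913 -7.1363854 ] 0.13469827805577436 24.425 0.0014144909049687258
```

View pics/w16.png

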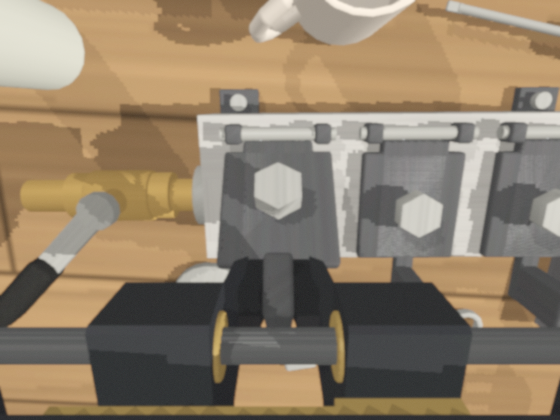

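The cap is at about 40° (bolt head at (279,187)) and steady, the lug is held (opening 0.134), and the valve is at about 46°. Caps b and c are shut. I'm handing in.

```bash
python3 -c "
from plant import r
print(r.finish_job())"
```

```text
the job is handed in; nothing more can be done
None
```

I set the vent valve to half open, found bolt a loose, and handed in the job at about 24 s with cap a held open at about 40°. No verdict was reported.

- **Valve:** I gripped the lever's sleeve and swung it through 24°. The last checks put it at 44–47°. A rough side-camera reading just before the end agreed, at about 44°.
- **Loose bolt:** I tapped bolt a first. It sank about 5–6 mm at around 3 N and bottomed at 6.4 N, so it is the loose one. I did not tap bolts b and c.
- **Cap a:** I lifted it by its lug along the hinge arc to about 40°, estimated by matching the bolt head's position in the wrist picture. It is held in the fingers at a grip setting of 25 N with the arm at rest; the opening matches the 12 mm lug.
- **Everything else:** Caps b and c look shut in the wrist picture. The bystanders looked unmoved in the top view; I judged both by eye.

**What disagreed:**
- **Fingertips short of the TCP:** The fingers end about 39 mm behind the reported TCP, not at it. My first grip on the lever closed above it, moving nothing, and I corrected for the offset from then on.
- **Height check on the bolts:** Measuring their height from two wrist views was too imprecise (71–112 mm), so I used the stated 93 mm. The contact height in the tap fitted this within the finger offset.
- **Cap angle:** Just before the last nudge, the arm position and the picture gave 37° and 35–36°.

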